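Clear the light gate and hold the cell in its beam

TASK

With the scraper block, sweep the three solder crumbs along the bed of the light gate into the trough at its far end, then put the scraper down off the gate. Then pick up the long cell by its two broad frosted faces, never touching the clear end windows, and hold it upright and still half-way between the two lens towers, centred on the line between the lenses, windows facing the lenses and clear of the gate: finish while holding it there. Do not touch the crumbs with the fingers, do not tip the cell over and leave the other things on the bench where they are.

Things in the scene. Friction and masses are not known exactly. Their poses are not given: they have to be found in the camera images.
- gate: Light gate, fixed to the bench, pose varies: a dark steel bed between two side rails, two blue lens towers, and a trough at the far end. Origin at bench level under the point half-way between the towers; x along the channel towards the trough, y from one tower to the other, z up. The rails (y = +-56 to +-62 mm) rise 30 mm above the bench along bed and trough
- bed_top (a point): middle of the bed's flat top, 20 mm above the bench, 10 mm behind the gate's origin; gate axes. The bed is 130 mm long (65 mm either way along x) and 112 mm wide (y) between the rails
- trough (a point): middle of the sunken, open crumb trough's floor, 4 mm above the bench; gate axes. The trough is 50 mm long (x), from the bed's far end to a wall 26 mm high, and 112 mm wide (y)
- light_path (a point): middle of the light path: half-way between the two lenses on the line joining their centres, 65 mm above the bench; gate axes, light runs along y. The towers are 44 mm (x) by 28 mm (y), 98 mm high, outside the rails (y = +-62 to +-90 mm); each has a round black lens barrel 22 mm across facing the other, 108 mm between the lens faces
- scraper_grip (a point): scraper block, loose, standing upright on a 3 mm mat: a wooden head with a black sole, 24 mm (x) x 90 mm (y) x 20 mm high with an upright wooden handle slab 20 mm (x) x 36 mm (y) on its middle, from 19 mm to the top at 65 mm. The point is the middle of the handle, 42.5 mm above the block's underside; z up, y along the 90 mm head. About 140 g
- crumb0_mid (a point): one of three loose solder crumbs on the gate's bed, 16 x 13 x 9 mm, metal; the point is its centre, 4.5 mm above its underside. About 12 g
- crumb1_mid (a point): one of three loose solder crumbs on the gate's bed, 16 x 13 x 9 mm, metal; the point is its centre, 4.5 mm above its underside. About 12 g
- crumb2_mid (a point): one of three loose solder crumbs on the gate's bed, 16 x 13 x 9 mm, metal; the point is its centre, 4.5 mm above its underside. About 12 g
- cell_mid (a point): long optical cell, loose, standing upright on a 3 mm mat: 20 mm (x) x 42 mm (y) x 55 mm high, with a white lid. The point is its centre, half-way up. Its two broad whitish faces, 40 mm long and 20 mm apart (at x = +-10 mm), are the frosted ones; the narrow ends (y = +-21 mm) are the clear windows; z up. About 70 g
- cell: the same cell; origin at the centre of its underside, same axes
- scraper: the same scraper block; origin at the centre of its underside, same axes
- window_a: the clear window 10 x 46 mm at the cell's +y end, 1 mm proud; origin at its centre. Not to be touched
- window_b: the clear window 10 x 46 mm at the cell's -y end, 1 mm proud; origin at its centre. Not to be touched
- flux_bottle: small white bottle, 34 mm across, 75 mm tall; a bystander
- glass_block: square solid glass block 25 x 25 x 30 mm; a bystander
- solder_spool: grey spool 56 mm across, 38 mm tall; a bystander
- screwdriver: screwdriver 150 mm long, lying down; a bystander
- sponge_dish: shallow steel dish 80 mm across, 25 mm tall; a bystander
- transformer: black block 34 x 28 x 26 mm; a bystander
- crumb0: the same crumb as crumb0_mid; origin at its underside
- crumb1: the same crumb as crumb1_mid; origin at its underside
- crumb2: the same crumb as crumb2_mid; origin at its underside
Not all that is in view belongs to the job. Of the things that look like the cell, the smaller one is meant. There is more than one size of the scraper; the job needs the smaller.

How it is judged:
By the outcome, as a careful person would: the job done as asked, in the order asked, and still so for the second after the job is handed in, while the arm keeps its last pose, push and grip.
It also fails if it takes over 61 s, if anything falls off the work surface, if the arm or the gripper's body presses on something with over 40 N, if the wrist force passes 120 N, or if a joint passes its speed limit or range.

ROBOT

A 6-joint arm with a two-finger parallel gripper is mounted at the origin on the work surface. World frame = base frame: x ahead of the robot, y to its left, z up, the work surface at z = 0. Lengths are in m, angles in rad, forces in N, time in s.
With the tool pointing down it reaches from about 0.375 to 0.75 m from the base axis. Payload 9 kg.
Tool frame: the origin (TCP) lies midway between the tips of the shut fingers; the grasp point (between the pads) lies 19 mm behind it; z points along the fingers, y is the line along which they close (so a half turn about z gives the same grasp; the last joint's range is limited). The gripper opens to 85 mm and grips with 20 to 120 N. Pads are 22 mm wide; open, the fingers measure 114 mm over their backs; the gripper's body (76 mm by 85 mm) begins 54 mm behind the grasp point. The pads swing forward as they close: fully open they stand 13 mm farther back than shut.
Start: joints at [-1.359, 0.104, 0.097, 1.564, 0, 1.353], TCP at [0.25, -0.545, 0.231] pointing down, gripper open.
Joint ranges: [-2.99, 2.99], [-0.84, 1.86], [-1.1, 1.16], [-1.84, 2.11], [-1.51, 1.56], [-3.14, 3.14]. Speed limits (rad/s): [2.22, 2.22, 2.57, 3.14, 3.14, 3.14].

INTERFACE

Orientations are given as a rotation vector (axis times angle).
In Python, from plant import ctrl gives the robot as it stands.
- The arm moves only by the shell command python3 -m handwheel 'ROWS' [FORCE]. ROWS is JSON, a list of rows, each a list of 3 entries, a list of its own where there are three numbers: the turn, a rotation vector about the tool's x, y, z in units of 60 degrees (1.0 is 60 degrees), then the shift along the tool's x, y, z in units of 0.1 m (1.0 is 0.1 m), then the closure, from 0 (fully open) to 1 (shut). In form: [[[ax, ay, az], [dx, dy, dz], hand], ...]. A call has exactly 5 rows; each row is the pose to reach, as a shift and turn from the pose commanded when the call began, along the tool's axes at that moment; what a row does not reach only later rows make up. A row lasts 1/8 s, in which the tool goes at most 62.5 mm and 10.7 degrees, less where a joint would pass 70% of its speed; a pose out of reach is approached as far as the arm can. A call with a number of a shift or a turn outside -1 to 1 is refused whole. A call with a gripper value outside its range is refused whole. The fingers move at their own pace and stop on an object; FORCE is the grip in N (left out, the last holds). Time passes only in rows, so rows that repeat a pose let the fingers close, or fill a call up. It gives the time, the measured TCP pose, the force, the opening and the grip force at its end, in the units of the state.
- ctrl.state(): the state, without advancing time (a new reading comes with each control period).
- ctrl.get_image(name): name is "side" or "top"; returns a dict with "color" (400x640x3 uint8, blue, green, red), "fovy" (degrees; the focal length in pixels is half the picture's height over the tangent of half this angle, whatever the lens; pixels are square), "cx", "cy" (the principal point, pixels), "xyz" and "orientation" of the camera in the world. Camera axes: x right, y up, looking along -z (the intrinsics and any distortion apply to the point x, -y, -z); pixel columns grow to the right and rows downward; lengths in m; the calibration is good to about 2 mm. A picture is of the moment at which its call begins. There is no depth.
- ctrl.hand_in(): hands the job in; it is judged then, once.
The state is a dict: "time": time; "qpos": joint angles; "dq": joint speeds; "effort": joint torques, N m; "ee_pos": TCP position; "ee_rot": TCP orientation; "contact_force": force on the tool from outside, world axes, zero at the start; "moment": the same for the moment, N m; "grip_width": finger opening in m; "grasp_force": force on a finger pad.
Only numpy, scipy, OpenCV 4.12 (cv2) and the standard library are available. Lean on these libraries where they do the work, as an engineer would, in place of code of your own. Each camera call takes 0.05 s, during which the arm holds its last target. There are 200 camera calls.

## Working session

There is one attempt and no reset: what is moved stays moved. The work goes in short steps, Python scripts to look and compute and a shell command to move; the robot and the scene stay as the last step left them, time stands still between calls to the robot, and variables do not carry over. Pictures are saved under pics/ and viewed, at most 10 in all, crops included, and the job is handed in when it is done.

```bash
mkdir -p pics; ls; python3 - <<'E'
from plant import ctrl
import cv2
print(ctrl.state())
for n in("top","side"):
    d=ctrl.get_image(n); cv2.imwrite(f"pics/{n}0.png",d["color"]); print(n,{k:v for k,v in d.items() if k!="color"})
E
```

```text
pics
{'time': 0.0, 'qpos': array([-1.35871735e+00,  1.04693734e-01,  9.64907989e-02,  1.56389834e+00,
        2.30559294e-05,  1.35308827e+00]), 'dq': array([ 0.00132289, -0.0006343 ,  0.00015207, -0.00230004,  0.00212309,
        0.00191517]), 'effort': array([-1.65586767e-03, -5.56931233e+01,  5.03650439e+01,  1.72347960e-02,
       -3.39222388e-04,  3.02425583e-06]), 'ee_pos': array([ 0.24994777, -0.54510573,  0.23053743]), 'ee_rot': array([-3.06805836e+00, -6.69645606e-01, -4.19678252e-05]), 'contact_force': array([-0.78205556,  0.42567827,  0.09974966]), 'moment': array([-0.0102573 ,  0.01011739,  0.01902514]), 'grasp_force': 0.0, 'grip_width': 0.08500072886377058}
top {'fovy': 50.987368532025386, 'cx': 321.1746845114307, 'cy': 199.48984725950126, 'xyz': array([ 3.74037563e-01, -3.43961763e-04,  1.19443345e+00]), 'orientation': array([ 0.0478345 , -0.07234887, -1.54396412])}
side {'fovy': 47.48743698217764, 'cx': 322.7983561293178, 'cy': 207.2660047938441, 'xyz': array([-0.03407526,  0.83109479,  0.93733097]), 'orientation': array([ 0.32358836, -1.07081294, -2.40578906])}
```

View pics/top0.png

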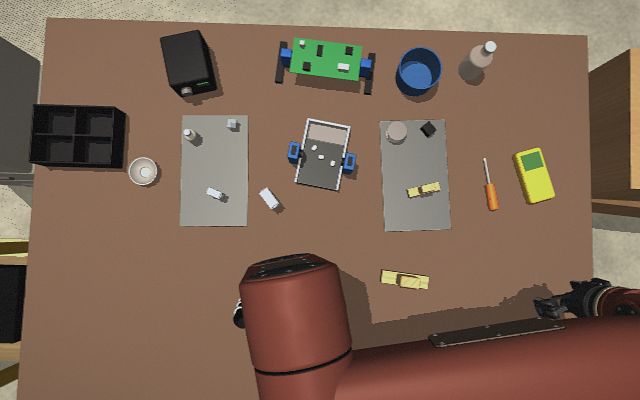

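View pics/side0.png

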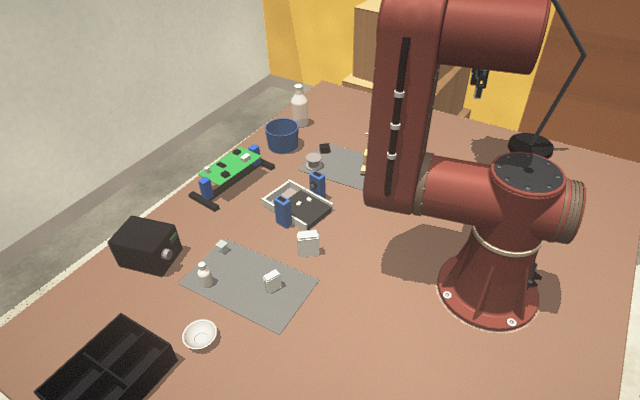

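```bash
cat > h.py <<'E'
import numpy as np, cv2
from scipy.spatial.transform import Rotation as R
from plant import ctrl
def cam(d):
    f=200/np.tan(np.radians(d["fovy"])/2); return f,R.from_rotvec(d["orientation"]).as_matrix(),np.array(d["xyz"])
def ray(d,u,v,z):
    f,M,c=cam(d); w=M@np.array([(u-d["cx"])/f,-(v-d["cy"])/f,-1]); return c+w*(z-c[2])/w[2]
def proj(d,p):
    f,M,c=cam(d); q=M.T@(np.array(p)-c); return d["cx"]-f*q[0]/q[2], d["cy"]+f*q[1]/q[2]
def blobs(d,mask,x0,x1,y0,y1,z,amin=8):
    m=np.zeros_like(mask); m[y0:y1,x0:x1]=mask[y0:y1,x0:x1]; out=[]
    for c in cv2.findContours(m,cv2.RETR_EXTERNAL,cv2.CHAIN_APPROX_NONE)[0]:
        if cv2.contourArea(c)<amin: continue
        w=np.array([ray(d,*p[0],z)[:2] for p in c],np.float32)*1000
        out.append((cv2.contourArea(c),cv2.moments(c)["m10"]/cv2.moments(c)["m00"],cv2.moments(c)["m01"]/cv2.moments(c)["m00"],cv2.minAreaRect(w)))
    return out
E
python3 - <<'E'
from h import *
d=ctrl.get_image("top"); im=d["color"]
big=lambda x0,x1,y0,y1,s:cv2.resize(im[y0:y1,x0:x1],None,fx=s,fy=s,interpolation=cv2.INTER_CUBIC)
a=big(280,360,110,200,5); b=big(375,455,110,200,5)[:, :400]; 
c=cv2.resize(im[170:215,190:290],(400,150*6//5),interpolation=cv2.INTER_CUBIC)
t=np.hstack([a,np.vstack([c,big(375,455,165,215,5)])[:450]]) if 0 else np.hstack([a,np.vstack([c,big(375,455,161,215,5)])])
cv2.imwrite("pics/crop1.png",t); 
hsv=cv2.cvtColor(im,cv2.COLOR_BGR2HSV)
yel=cv2.inRange(hsv,(18,60,90),(35,255,255)); blue=cv2.inRange(hsv,(100,110,60),(125,255,255)); wh=cv2.inRange(hsv,(0,0,185),(180,50,255))
for n,m,r,z in(("scr",yel,(375,460,165,300),.068),("tower",blue,(280,365,130,185),.098),("cell",wh,(190,290,180,215),.058),("crumb",wh,(305,345,140,172),.025)):
    for o in blobs(d,m,*r,z,4): print(n,o)
E
```

```text
scr (446.5, 404.9096677864875, 279.7491601343785, ((253.00010681152344, -244.06007385253906), (126.40202331542969, 34.709930419921875), 83.32389831542969))
scr (78.0, 413.12606837606836, 191.49358974358975, ((489.7104797363281, -267.2261657714844), (23.132619857788086, 34.453147888183594), 14.627385139465332))
scr (114.5, 430.68413391557493, 186.95924308588064, ((501.7317810058594, -311.8033447265625), (23.05552101135254, 48.90269470214844), 16.243501663208008))
tower (148.0, 349.0777027027027, 161.14639639639637, ((562.37109375, -87.60015869140625), (28.261945724487305, 42.60145950317383), 81.733642578125))
tower (140.5, 293.5456702253855, 150.04507710557533, ((587.81005859375, 59.736289978027344), (26.961891174316406, 42.50396728515625), 80.6225814819336))
cell (162.5, 268.26153846153846, 197.6328205128205, ((461.76068115234375, 125.7799301147461), (56.7270393371582, 25.957307815551758), 38.525421142578125))
cell (74.5, 212.8791946308725, 192.3131991051454, ((472.45599365234375, 275.42718505859375), (40.263427734375, 18.363855361938477), 67.56458282470703))
crumb (10.0, 332.3833333333333, 163.0, ((568.1522827148438, -46.81203079223633), (11.414828300476074, 8.45853328704834), 1.3488645553588867))
crumb (10.5, 320.9206349206349, 156.44444444444443, ((585.7359619140625, -13.956905364990234), (8.549118041992188, 11.285409927368164), 1.6200158596038818))
crumb (4.0, 343.5, 154.5, ((598.95947265625, -77.1788330078125), (25.72870445251465, 2.826132297515869), 1.2128082513809204))
crumb (11.5, 313.92753623188406, 147.07246376811594, ((611.5546264648438, 7.1647443771362305), (8.027758598327637, 14.099746704101562), 46.9369010925293))
```

View pics/crop1.png

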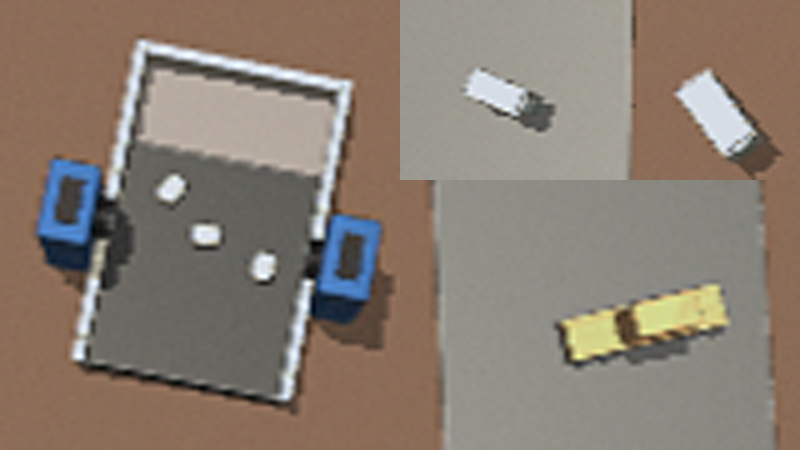

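Top view: scraper candidates are the yellow block on the right mat, (423,190), about 90 mm, and the one on bare bench, (405,280), 126 mm. I pick the smaller one, on the mat. Cell candidates are (213,192) on the left mat, 40 mm, and (268,198) on bare bench, 57 mm. Again I pick the smaller. The gate is around (323,155), with the trough at the top and crumbs at (314,147), (321,156) and (332,163). The close crop confirms all of these.

```bash
cat >> h.py <<'E'
def go(x,y,z,yaw):
    """print tool-axis shift (0.1 m units) and tool-z turn (60 deg units) to TCP target, yaw=world angle (deg) of tool y"""
    s=ctrl.state(); M=R.from_rotvec(s["ee_rot"]).as_matrix()
    d=M.T@(np.array([x,y,z])-s["ee_pos"]); a,b=np.radians(yaw),0
    Y=np.array([np.cos(a),np.sin(a),0]); Z=np.array([0,0,-1.]); T=np.c_[np.cross(Y,Z),Y,Z]
    print("shift",np.round(d*10,3),"turn",np.round(R.from_matrix(M.T@T).as_rotvec()/np.radians(60),3))
E
python3 - <<'E'
from h import *
d=ctrl.get_image("top"); im=d["color"]; hsv=cv2.cvtColor(im,cv2.COLOR_BGR2HSV)
C=[ray(d,280+u/5,110+v/5,.03)[:2]*1000 for u,v in((138,42),(352,85),(293,402),(75,360))]
print(np.round(C,1)); C=np.array(C)
g=lambda v:np.degrees(np.arctan2(v[1],v[0]))
print("rail yaw",g(C[0]-C[3]),g(C[1]-C[2]),"near",g(C[3]-C[2])-90,"far",g(C[0]-C[1])-90,"lens",np.linalg.norm(C[0]-C[3]),np.linalg.norm(C[3]-C[2]))
x=np.array([np.cos(np.radians(-9.8)),np.sin(np.radians(-9.8))]);print("origin from near end",(C[2]+C[3])/2+75*x)
yel=cv2.inRange(hsv,(12,60,60),(35,255,255)); yel[:,:375]=0;yel[:165]=0;yel[215:]=0;yel[:,460:]=0
p=np.argwhere(yel>0)[:,::-1]
for z in(.023,.068):
    w=np.array([ray(d,*q,z)[:2]*1000 for q in p],np.float32); r=cv2.minAreaRect(w); print(z,r)
w=np.array([ray(d,*q,.023)[:2]*1000 for q in p]); a=np.radians(105.5); u=np.array([np.cos(a),np.sin(a)]); n=np.array([u[1],-u[0]])
s=w@u; print("ends",s.min(),s.max()); h=w[s>s.max()-20]; print("head left end centre along n",(h@n).min(),(h@n).max(), "centre",u*(s.max()+1.4-45)+n*((h@n).min()+(h@n).max())/2)
go(.5,-.29,.2,15.5)
E
```

```text
[[692.5  26.7]
 [671.4 -94.8]
 [490.6 -65.4]
 [510.9  56.8]]
rail yaw -9.41024696883228 -9.225769926556405 near -9.409531020016459 far -9.857129474502116 lens 184.15561633356106 123.92586605374917
origin from near end [574.63061408 -17.07559531]
0.023 ((500.25030517578125, -287.4586486816406), (138.9473114013672, 240.07052612304688), 1.4916752576828003)
0.068 ((495.4018859863281, -276.42919921875), (133.60972595214844, 230.8483428955078), 1.4916760921478271)
ends -543.2812510617997 -277.4074930009946
head left end centre along n 362.12826059991244 443.1681035202752 centre [ 473.7895713  -201.72954966]
shift [ 3.336 -1.278  0.31 ] turn [-0.000e+00 -1.000e-03 -1.348e+00]
```

```bash
python3 - <<'E'
from h import *
d=ctrl.get_image("top"); im=d["color"]; hsv=cv2.cvtColor(im,cv2.COLOR_BGR2HSV)
np.save("top_clear.npy",im)
yel=cv2.inRange(hsv,(18,60,90),(35,255,255)); m=np.zeros_like(yel); m[175:205,400:445]=yel[175:205,400:445]
p=np.argwhere(m>0)[:,::-1]
w=np.array([ray(d,*q,.023)[:2]*1000 for q in p]); 
print("rect .023",cv2.minAreaRect(w.astype(np.float32)))
for A in(103,105.5,108):
    a=np.radians(A); u=np.array([np.cos(a),np.sin(a)]); n=np.array([u[1],-u[0]])
    s=w@u; t=w@n; h=t[s>s.max()-20]; print(A,"ends",s.min(),s.max(),"n",h.min(),h.max(),"centre",u*(s.max()+1.4-45)+n*(h.min()+h.max())/2)
wh=cv2.inRange(hsv,(0,0,175),(180,60,255)); k=np.zeros_like(wh); k[112:198,285:355]=wh[112:198,285:355]
# rail pixels: subpixel column-weighted edge lines left/right
g=im.max(2).astype(float)
for name,(u0,v0),(u1,v1) in(("L",(306.5,122),(297,178)),("R",(349,130),(339,187))):
    P=[]
    for v in np.arange(v0,v1):
        if name=="L" and 143<v<158 or name=="R" and 150<v<172: continue
        uc=u0+(u1-u0)*(v-v0)/(v1-v0); r=np.arange(int(uc)-4,int(uc)+6); wt=np.clip(g[int(v),r]-150,0,None)
        if wt.sum()>30: P.append(ray(d,(wt*r).sum()/wt.sum(),v,.03)[:2]*1000)
    P=np.array(P); l=cv2.fitLine(P.astype(np.float32),cv2.DIST_HUBER,0,.01,.01).ravel(); l=l if l[0]>0 else l*[-1,-1,1,1]
    print(name,len(P),"yaw",np.degrees(np.arctan2(l[1],l[0])),"y at x=575",l[3]+(575-l[2])*l[1]/l[0])
E
python3 -m handwheel '[[[0,0,-0.15],[0.5,-0.2,0],0],[[0,0,-0.3],[1,-0.4,0],0],[[0,0,-0.5],[1,-0.4,0],0],[[0,0,-0.7],[1,-0.4,0],0],[[0,0,-0.7],[1,-0.4,0],0]]'
```

```text
rect .023 ((501.3707580566406, -305.16973876953125), (24.627559661865234, 90.8154525756836), 15.544939041137695)
103 ends -455.9817073172662 -364.4390564829319 n 407.352268950507 430.56403179248383 centre [ 500.00909609 -303.33596425]
105.5 ends -473.4726523088778 -382.6486358885917 n 390.6505112473534 413.86836368161624 centre [ 501.53943729 -303.24700735]
108 ends -490.691696608946 -399.8004464764817 n 372.6960959044276 396.38487361774077 centre [ 502.73800709 -302.86933913]
L 35 yaw -10.782478 y at x=575 45.652103
R 36 yaw -8.591936 y at x=575 -72.787445
time: 0.88
ee_pos: [0.3244, -0.4672, 0.2312]
ee_rot: [-2.622, -1.731, 0.0]
contact_force: [-0.1, -0.5, 0.4]
grip_width: 0.0854
grasp_force: 0.0
```

```bash
python3 -c "
from h import *
go(.5015,-.304,.2,15.5)"
```

```text
shift [2.197 0.986 0.312] turn [-0.    -0.    -0.644]
```

```bash
python3 -m handwheel '[[[0,0,0],[0.5,0.25,0],0],[[0,0,0],[1,0.5,0],0],[[0,0,-0.1],[1,0.5,0],0],[[0,0,-0.1],[1,0.5,0],0],[[0,0,-0.1],[1,0.5,0],0]]' >/dev/null; python3 -c "
from h import *
go(.5015,-.304,.13,15.5)"
```

```text
shift [1.153 0.601 1.012] turn [-0.     0.    -0.551]
```

```bash
python3 -m handwheel '[[[0,0,-0.15],[0.5,0.3,0.2],0],[[0,0,-0.3],[1,0.6,0.4],0],[[0,0,-0.45],[1,0.6,0.6],0],[[0,0,-0.55],[1,0.6,0.6],0],[[0,0,-0.55],[1,0.6,0.6],0]]' >/dev/null; python3 -c "
from h import *
go(.5015,-.304,.0305,15.5)"
```

```text
shift [0.125 0.086 1.406] turn [-0.    -0.    -0.001]
```

```bash
python3 -m handwheel '[[[0,0,0],[0.13,0.09,0.3],0],[[0,0,0],[0.13,0.09,0.5],0],[[0,0,0],[0.13,0.09,0.6],0],[[0,0,0],[0.13,0.09,0.6],0],[[0,0,0],[0.13,0.09,0.6],0]]' >/dev/null; python3 - <<'E'
from h import *
go(.5015,-.304,.0305,15.5)
for n in("side","top"):
    d=ctrl.get_image(n); u,v=proj(d,(.5015,-.304,.045)); print(n,u,v); u,v=int(u),int(v)
    c=d["color"][max(v-40,0):v+40,u-50:u+50]; cv2.imwrite(f"pics/{n}1.png",cv2.resize(c,None,fx=4,fy=4))
cv2.imwrite("pics/m1.png",np.hstack([cv2.imread("pics/side1.png"),cv2.imread("pics/top1.png")]))
E
```

```text
shift [ 0.001 -0.01   0.818] turn [0.001 0.001 0.001]
side 366.68584152992673 157.61652816686956
top 425.15619850705485 188.26054481512415
```

View pics/m1.png

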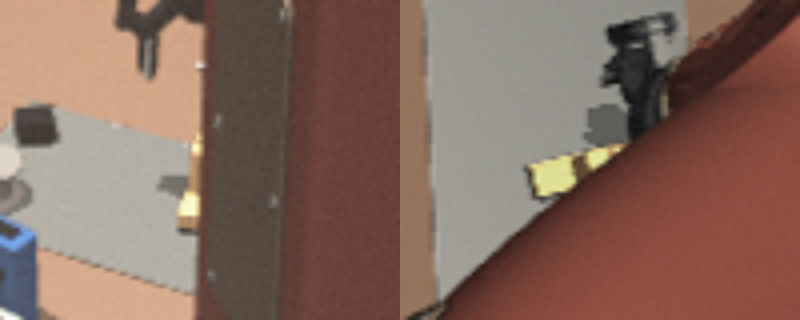

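The side view shows a finger above the far side of the scraper, which the arm partly hides. The top view shows the finger beyond the handle at about (440,178). Both fit straddling the handle, so I'll go down.

```bash
python3 -m handwheel '[[[0,0,0],[0,0,0.25],0],[[0,0,0],[0,0,0.5],0],[[0,0,0],[0,0,0.7],0],[[0,0,0],[0,0,0.82],0],[[0,0,0],[0,0,0.82],0]]' 40; python3 -m handwheel '[[[0,0,0],[0,0,0],0.5],[[0,0,0],[0,0,0],1],[[0,0,0],[0,0,0],1],[[0,0,0],[0,0,0],1],[[0,0,0],[0,0,0],1]]' 40
```

```text
time: 3.48
ee_pos: [0.5018, -0.3027, 0.0287]
ee_rot: [-1.898, -2.502, -0.0]
contact_force: [0.0, 0.4, -0.3]
grip_width: 0.0854
grasp_force: 0.0
time: 4.1
ee_pos: [0.5022, -0.303, 0.0294]
ee_rot: [1.899, 2.503, -0.0]
contact_force: [-0.1, 0.3, 0.6]
grip_width: 0.0197
grasp_force: 45.0
```

```bash
python3 -m handwheel '[[[0,0,0],[0,0,-0.3],1],[[0,0,0],[0,0,-0.6],1],[[0,0,0],[0,0,-0.9],1],[[0,0,0],[0,0,-1],1],[[0,0,0],[0,0,-1],1]]'; python3 -c "
from h import *
go(.523,-.008,.14,-9.7)"
```

```text
time: 4.72
ee_pos: [0.5023, -0.3032, 0.1292]
ee_rot: [1.899, 2.502, -0.0]
contact_force: [0.4, -0.2, -1.6]
grip_width: 0.0195
grasp_force: 44.7
shift [ 2.787  0.995 -0.109] turn [0.    0.    0.422]
```

```bash
python3 -m handwheel '[[[0,0,0],[0.25,0.1,-0.12],1],[[0,0,0],[0.5,0.2,-0.12],1],[[0,0,0],[0.8,0.3,-0.12],1],[[0,0,0],[1,0.36,-0.12],1],[[0,0,0],[1,0.36,-0.12],1]]' >/dev/null; python3 -m handwheel '[[[0,0,0],[0.25,0.1,0],1],[[0,0,0],[0.5,0.2,0],1],[[0,0,0],[0.75,0.27,0],1],[[0,0,0],[0.95,0.34,0],1],[[0,0,0],[0.95,0.34,0],1]]' ; python3 -c "
from h import *
go(.523,-.008,.14,-9.7)"
```

```text
time: 5.98
ee_pos: [0.5171, -0.0961, 0.1409]
ee_rot: [-1.897, -2.504, 0.0]
contact_force: [0.4, -0.0, -1.2]
grip_width: 0.0199
grasp_force: 44.7
shift [0.833 0.295 0.009] turn [-0.     0.     0.423]
```

```bash
python3 -m handwheel '[[[0,0,0.1],[0.25,0.1,0],1],[[0,0,0.2],[0.5,0.2,0],1],[[0,0,0.3],[0.75,0.27,0],1],[[0,0,0.42],[0.83,0.295,0],1],[[0,0,0.42],[0.83,0.295,0],1]]'; python3 - <<'E'
from h import *
go(.523,-.008,.14,-9.7)
for n in("side","top"):
    d=ctrl.get_image(n); u,v=proj(d,(.54,-.01,.08)); print(n,u,v); u,v=int(u),int(v)
    c=d["color"][max(v-50,0):v+50,u-50:u+50]; cv2.imwrite(f"pics/{n}2.png",cv2.resize(c,(400,400),interpolation=cv2.INTER_CUBIC))
cv2.imwrite("pics/m2.png",np.hstack([cv2.imread("pics/side2.png"),cv2.imread("pics/top2.png")]))
E
```

```text
time: 6.6
ee_pos: [0.5233, -0.0092, 0.1411]
ee_rot: [2.398, 2.029, -0.001]
contact_force: [-0.5, -0.2, -2.4]
grip_width: 0.0197
grasp_force: 44.8
shift [ 0.011 -0.005  0.011] turn [0.    0.    0.003]
side 309.52296386592246 194.99301735062195
top 319.4245479077746 169.6680481236905
```

View pics/m2.png

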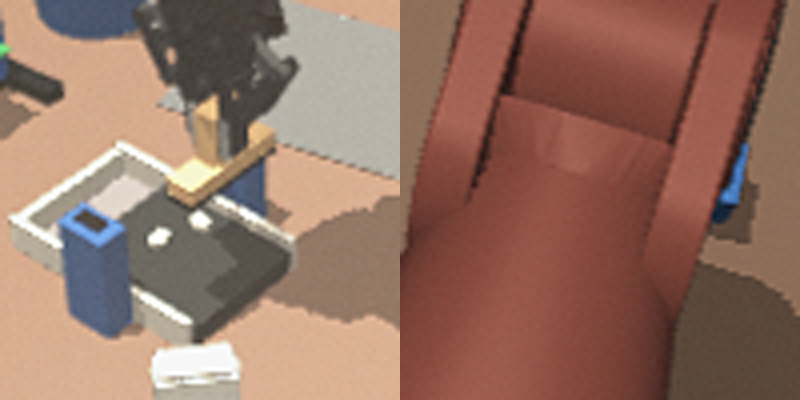

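The side view shows the scraper held level above the bed with its handle in the fingers. The crumbs are ahead of it, and the top view is blocked by the arm. I'll check the head's y offset by ray from the side view.

```bash
python3 - <<'E'
from h import *
d=ctrl.get_image("side"); im=d["color"]; s=ctrl.state(); M=R.from_rotvec(s["ee_rot"]).as_matrix(); p=s["ee_pos"]
hsv=cv2.cvtColor(im,cv2.COLOR_BGR2HSV); m=cv2.inRange(hsv,(10,70,90),(30,255,255)); 
k=np.zeros_like(m); k[165:200,300:330]=m[165:200,300:330]
for z in(.0064,-.0136+.0072):pass
e=lambda x,y,z:np.round(np.array(proj(d,p+M@np.array([y,x,0])+[0,0,z])),1)
zt=-.0264+.02
for y in(-.045,.045):
    for x in(-.012,.012): print("pred px",x,y,e(x,y,zt), "sole",e(x,y,-.0264), "crop",(e(x,y,zt)-[259,144])*4,(e(x,y,-.0264)-[259,144])*4)
E
```

```text
pred px -0.012 -0.045 [327.2 176.3] sole [327.3 181.7] crop [272.8 129.2] [273.2 150.8]
pred px 0.012 -0.045 [320.9 173.1] sole [321.  178.5] crop [247.6 116.4] [248. 138.]
pred px -0.012 0.045 [306.1 191.8] sole [306.4 197.3] crop [188.4 191.2] [189.6 213.2]
pred px 0.012 0.045 [299.8 188.3] sole [300.1 193.8] crop [163.2 177.2] [164.4 199.2]
```

```bash
python3 -m handwheel '[[[0,0,0],[0.01,0,0.3],1],[[0,0,0],[0.01,0,0.6],1],[[0,0,0],[0.01,0,0.8],1],[[0,0,0],[0.01,0,0.92],1],[[0,0,0],[0.01,0,0.92],1]]'; python3 -c "
from h import *
go(.523,-.008,.0475,-9.7)
go(.575+.055*.9857,-.0138-.055*.1685-.002,.0475,-9.7)"
```

```text
time: 7.38
ee_pos: [0.5228, -0.0078, 0.0487]
ee_rot: [-2.398, -2.028, 0.001]
contact_force: [0.1, -0.1, -1.4]
grip_width: 0.0198
grasp_force: 44.8
shift [-0.002  0.003  0.012] turn [-0.001  0.     0.002]
shift [0.007 1.078 0.011] turn [-0.001  0.     0.002]
```

```bash
python3 -m handwheel '[[[0,0,0],[0,0.06,0.012],1],[[0,0,0],[0,0.16,0.012],1],[[0,0,0],[0,0.28,0.012],1],[[0,0,0],[0,0.4,0.012],1],[[0,0,0],[0,0.5,0.012],1]]'; python3 -m handwheel '[[[0,0,0],[0,0.12,0],1],[[0,0,0],[0,0.24,0],1],[[0,0,0],[0,0.36,0],1],[[0,0,0],[0,0.48,0],1],[[0,0,0],[0,0.58,0],1]]';python3 - <<'E'
from h import *
go(.575+.055*.9857,-.0138-.055*.1685-.002,.0475,-9.7)
d=ctrl.get_image("side"); u,v=proj(d,(.6,-.01,.05)); u,v=int(u),int(v)
cv2.imwrite("pics/s3.png",cv2.resize(d["color"][v-50:v+50,u-50:u+50],(600,600),interpolation=cv2.INTER_CUBIC))
E
```

```text
time: 8.0
ee_pos: [0.5735, -0.016, 0.0481]
ee_rot: [2.399, 2.028, -0.0]
contact_force: [-0.2, 0.2, -0.7]
grip_width: 0.0194
grasp_force: 44.8
time: 8.62
ee_pos: [0.6305, -0.0256, 0.0479]
ee_rot: [-2.399, -2.028, 0.0]
contact_force: [-0.1, 0.4, -2.2]
grip_width: 0.0193
grasp_force: 44.7
shift [ 0.003 -0.013  0.004] turn [-0.     0.     0.002]
```

View pics/s3.png

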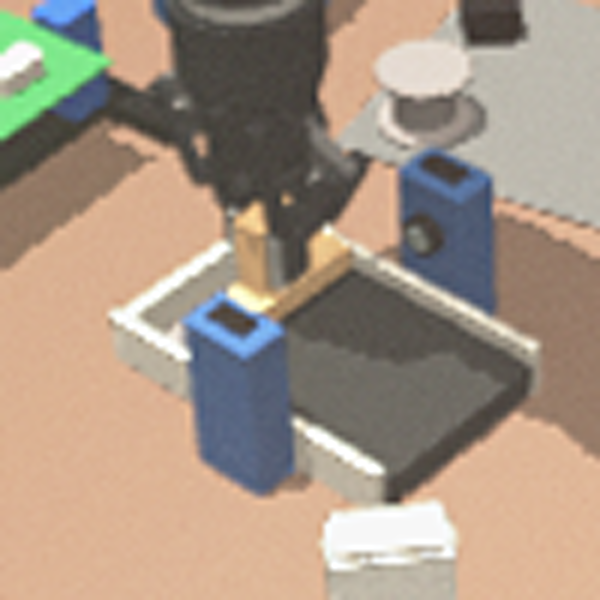

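```bash
python3 -m handwheel '[[[0,0,0],[0,0,-0.25],1],[[0,0,0],[0,0,-0.55],1],[[0,0,0],[0,0,-0.85],1],[[0,0,0],[0,0,-0.96],1],[[0,0,0],[0,0,-0.96],1]]'>/dev/null; python3 -m handwheel '[[[0,0,0],[-0.3,-0.2,0],1],[[0,0,0],[-0.6,-0.4,0],1],[[0,0,0],[-0.9,-0.5,0],1],[[0,0,0],[-1,-0.6,0],1],[[0,0,0],[-1,-0.6,0],1]]';python3 -c "
from h import *
go(.5022,-.303,.13,15.5)"
```

```text
time: 9.93
ee_pos: [0.5532, -0.114, 0.1432]
ee_rot: [-2.399, -2.026, 0.001]
contact_force: [0.1, 1.1, -1.1]
grip_width: 0.0191
grasp_force: 44.8
shift [-1.949 -0.186  0.131] turn [-0.001 -0.001 -0.419]
```

```bash
python3 -m handwheel '[[[0,0,0],[-0.3,0,0],1],[[0,0,0],[-0.6,-0.1,0],1],[[0,0,0],[-0.9,-0.1,0],1],[[0,0,0],[-1,-0.1,0],1],[[0,0,0],[-1,-0.1,0],1]]'>/dev/null; python3 -m handwheel '[[[0,0,-0.1],[-0.25,0,0],1],[[0,0,-0.2],[-0.5,-0.05,0],1],[[0,0,-0.3],[-0.8,-0.08,0],1],[[0,0,-0.42],[-0.95,-0.09,0.1],1],[[0,0,-0.42],[-0.95,-0.09,0.13],1]]';python3 - <<'E'
from h import *
go(.5022,-.303,.0304,15.5)
a=[]
for n,p in(("side",(.6,-.02,.02)),("top",(.6,-.02,.02))):
    d=ctrl.get_image(n); u,v=proj(d,p); u,v=int(u),int(v)
    a.append(cv2.resize(d["color"][v-40:v+40,u-40:u+40],(400,400),interpolation=cv2.INTER_CUBIC))
cv2.imwrite("pics/m4.png",np.hstack(a))
E
```

```text
time: 11.18
ee_pos: [0.5028, -0.3025, 0.1303]
ee_rot: [-1.899, -2.501, -0.001]
contact_force: [0.1, 0.8, -1.9]
grip_width: 0.0197
grasp_force: 44.8
shift [-0.004 -0.007  0.999] turn [-0.    -0.001  0.001]
```

View pics/m4.png

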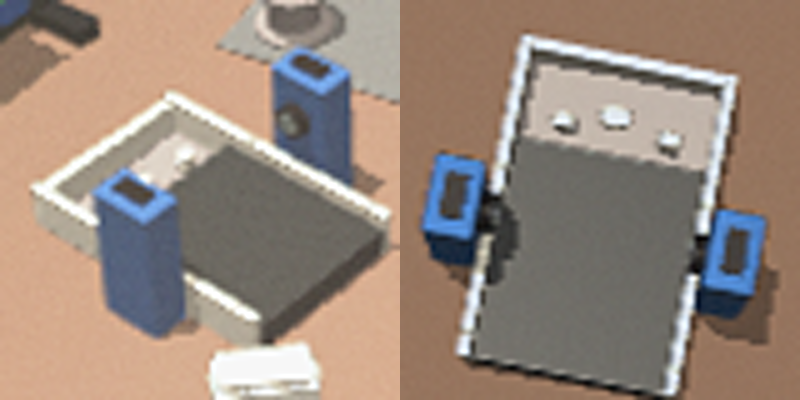

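All three crumbs lie in the trough: top crop (565,120), (615,117) and (668,142), all beyond the bed edge. Now I'll put the scraper back on its mat.

```bash
python3 -m handwheel '[[[0,0,0],[0,0,0.3],1],[[0,0,0],[0,0,0.6],1],[[0,0,0],[0,0,0.85],1],[[0,0,0],[0,0,0.96],1],[[0,0,0],[0,0,1],1]]'; python3 -m handwheel '[[[0,0,0],[0,0,0.005],1],[[0,0,0],[0,0,0.005],0.6],[[0,0,0],[0,0,0.005],0],[[0,0,0],[0,0,0.005],0],[[0,0,0],[0,0,0.005],0]]'; python3 -m handwheel '[[[0,0,0],[0,0,-0.2],0],[[0,0,0],[0,0,-0.5],0],[[0,0,0],[0,0,-0.9],0],[[0,0,0],[0,0,-1],0],[[0,0,0],[0,0,-1],0]]';  python3 - <<'E'
from h import *
go(.4725,.276,.15,-22.4)
d=ctrl.get_image("side");u,v=proj(d,(.5,-.3,.03));u,v=int(u),int(v)
cv2.imwrite("pics/s5a.png",d["color"][v-50:v+50,u-60:u+60])
E
```

```text
time: 11.9
ee_pos: [0.5031, -0.3026, 0.0312]
ee_rot: [-1.899, -2.503, -0.0]
contact_force: [0.4, -0.0, -1.5]
grip_width: 0.0194
grasp_force: 44.8
time: 12.52
ee_pos: [0.5028, -0.3033, 0.0308]
ee_rot: [1.899, 2.503, -0.0]
contact_force: [0.7, -0.4, -0.7]
grip_width: 0.0847
grasp_force: 0.0
time: 13.15
ee_pos: [0.5033, -0.3037, 0.132]
ee_rot: [1.898, 2.501, -0.0]
contact_force: [0.1, -0.4, -1.3]
grip_width: 0.0853
grasp_force: 0.0
shift [ 5.665  1.265 -0.189] turn [0.002 0.001 0.634]
```

```bash
python3 -m handwheel '[[[0,0,0],[0.2,0.05,-0.3],0],[[0,0,0],[0.6,0.1,-0.5],0],[[0,0,0],[1,0.22,-0.5],0],[[0,0,0],[1,0.22,-0.5],0],[[0,0,0],[1,0.22,-0.5],0]]' >/dev/null
python3 -m handwheel '[[[0,0,0],[0.4,0.1,0],0],[[0,0,0],[0.8,0.2,0],0],[[0,0,0],[1,0.22,0],0],[[0,0,0],[1,0.22,0],0],[[0,0,0],[1,0.22,0],0]]' >/dev/null
python3 -m handwheel '[[[0,0,0],[0.4,0.1,0],0],[[0,0,0],[0.8,0.2,0],0],[[0,0,0],[1,0.22,0],0],[[0,0,0],[1,0.22,0],0],[[0,0,0],[1,0.22,0],0]]' >/dev/null
python3 -m handwheel '[[[0,0,0],[0.4,0.1,0],0],[[0,0,0],[0.8,0.2,0],0],[[0,0,0],[1,0.22,0],0],[[0,0,0],[1,0.22,0],0],[[0,0,0],[1,0.22,0],0]]'
python3 - <<'E'
from h import *
go(.4725,.276,.18,-22.4)
d=ctrl.get_image("top"); im=d["color"]; hsv=cv2.cvtColor(im,cv2.COLOR_BGR2HSV)
u,v=proj(d,(.5,-.3,.03));u,v=int(u),int(v)
b=d["color"][v-30:v+30,u-30:u+30]
s=ctrl.get_image("side"); u,v=map(int,proj(s,(.4725,.276,.03))); a=s["color"][v-30:v+30,u-30:u+30]; print("side origin",u-30,v-30)
cv2.imwrite("pics/m5.png",np.hstack([cv2.resize(q,(400,400),interpolation=cv2.INTER_CUBIC) for q in(b,a)]))
E
```

```text
time: 15.7
ee_pos: [0.4802, 0.1045, 0.1805]
ee_rot: [1.9, 2.501, -0.001]
contact_force: [-0.3, -0.1, 0.4]
grip_width: 0.0853
grasp_force: 0.0
shift [1.673 0.386 0.004] turn [0.    0.    0.633]
side origin 242 251
```

View pics/m5.png

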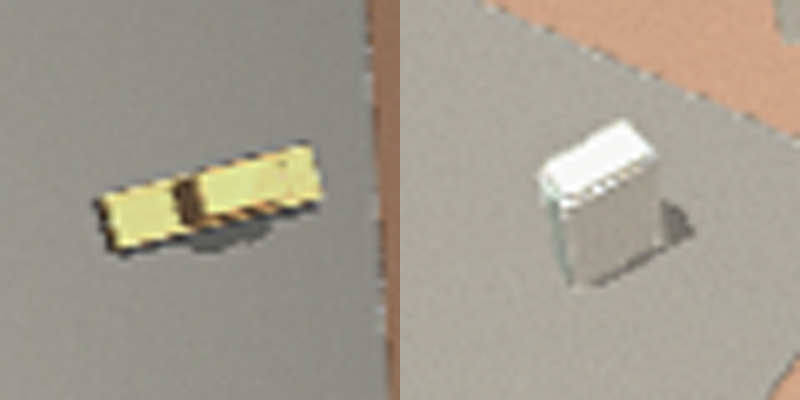

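The scraper stands upright back on its mat. The cell stands with its clear window at the left end (crop (550,230)) and lid corners at (625,120), (658,155), (565,205) and (540,178).

```bash
python3 - <<'E'
from h import *
s=ctrl.get_image("side")
C=np.array([ray(s,242+(u-400-3.3)/6.667,251+(v-3.3)/6.667,.058)[:2]*1000 for u,v in((625,120),(658,155),(565,205),(540,178))])
print(C.round(1),C.mean(0)); g=lambda v:np.degrees(np.arctan2(v[1],v[0]))
print("long",g(C[3]-C[0]),g(C[2]-C[1]),"short",g(C[0]-C[1]),g(C[3]-C[2]),np.linalg.norm(C[3]-C[0]),np.linalg.norm(C[0]-C[1]))
# intensity-weighted lid moments in the clear top picture
d=ctrl.get_image("top"); im=np.load("top_clear.npy").astype(float).min(2); P=[];W=[]
for v in range(182,204):
    for u in range(202,225):
        w=min(max(im[v,u]-165,0),70)
        if w>0: P.append(ray(d,u,v,.058)[:2]*1000);W.append(w)
P=np.array(P);W=np.array(W);c=(P*W[:,None]).sum(0)/W.sum();q=P-c;S=(q.T*W)@q/W.sum();l,V=np.linalg.eigh(S)
print("top",c,"yaw long",g(V[:,1]),"dims",np.sqrt(12*l))
E
```

```text
[[475.  255.3]
 [454.3 263.1]
 [470.2 300.1]
 [486.  294.4]] [471.37107525 278.2265053 ]
long 74.40616231313778 66.6669430803886 short -20.398092235922963 -19.645319985362388 40.58001236616633 22.171890099882926
top [473.04842113 276.36112397] yaw long 67.51558238186853 dims [17.90211296 36.52873102]
```

```bash
python3 -m handwheel '[[[0,0,0],[0.3,0.1,0],0],[[0,0,0],[0.6,0.15,0],0],[[0,0,0],[0.85,0.2,0],0],[[0,0,0],[0.85,0.2,0],0],[[0,0,0],[0.85,0.2,0],0]]' >/dev/null
python3 -m handwheel '[[[0,0,0.15],[0.25,0.05,0],0],[[0,0,0.3],[0.5,0.1,0],0],[[0,0,0.45],[0.82,0.18,0],0],[[0,0,0.63],[0.82,0.18,0],0],[[0,0,0.63],[0.82,0.18,0],0]]' 
python3 -c "
from h import *
go(.4727,.2765,.1,-22)"
```

```text
time: 17.15
ee_pos: [0.4717, 0.2761, 0.1805]
ee_rot: [2.607, 1.753, -0.0]
contact_force: [0.0, -0.7, 0.5]
grip_width: 0.0854
grasp_force: 0.0
shift [0.008 0.008 0.805] turn [ 0.     0.    -0.002]
```

```bash
python3 -m handwheel '[[[0,0,0],[0.008,0.008,0.3],0],[[0,0,0],[0.008,0.008,0.6],0],[[0,0,0],[0.008,0.008,0.8],0],[[0,0,0],[0.008,0.008,0.8],0],[[0,0,0],[0.008,0.008,0.8],0]]' 
python3 -c "
from h import *
go(.4727,.2765,.017,-22)"
python3 -m handwheel '[[[0,0,0],[0,0,0.25],0],[[0,0,0],[0,0,0.5],0],[[0,0,0],[0,0,0.7],0],[[0,0,0],[0,0,0.83],0],[[0,0,0],[0,0,0.83],0]]' 
python3 -m handwheel '[[[0,0,0],[0,0,0],0.4],[[0,0,0],[0,0,0],0.6],[[0,0,0],[0,0,0],1],[[0,0,0],[0,0,0],1],[[0,0,0],[0,0,0],1]]' 30
python3 -m handwheel '[[[0,0,0],[0,0,-0.2],1],[[0,0,0],[0,0,-0.5],1],[[0,0,0],[0,0,-0.8],1],[[0,0,0],[0,0,-1],1],[[0,0,0],[0,0,-1],1]]'
python3 -c "
from h import *
go(.575,-.0138,.15,-9.7)"
```

```text
time: 17.77
ee_pos: [0.4731, 0.2771, 0.1017]
ee_rot: [2.606, 1.753, 0.002]
contact_force: [0.0, -0.8, -0.1]
grip_width: 0.0852
grasp_force: 0.0
shift [-0.008 -0.003  0.847] turn [ 0.001 -0.001 -0.002]
time: 18.4
ee_pos: [0.4724, 0.2772, 0.0175]
ee_rot: [2.607, 1.753, -0.001]
contact_force: [-0.6, -0.6, -0.2]
grip_width: 0.0851
grasp_force: 0.0
time: 19.02
ee_pos: [0.4727, 0.2773, 0.0179]
ee_rot: [2.607, 1.753, 0.001]
contact_force: [-0.6, 1.1, 3.9]
grip_width: 0.0197
grasp_force: 32.0
time: 19.65
ee_pos: [0.4733, 0.2775, 0.1187]
ee_rot: [2.607, 1.752, 0.003]
contact_force: [0.9, 0.3, -0.9]
grip_width: 0.0197
grasp_force: 31.5
shift [-2.313  2.042 -0.312] turn [ 0.002 -0.001 -0.208]
```

```bash
python3 -m handwheel '[[[0,0,0],[0,0,-0.32],1],[[0,0,0],[-0.2,0.2,-0.32],1],[[0,0,0],[-0.5,0.45,-0.32],1],[[0,0,0],[-0.77,0.68,-0.32],1],[[0,0,0],[-0.77,0.68,-0.32],1]]' >/dev/null
python3 -m handwheel '[[[0,0,0],[-0.2,0.17,0],1],[[0,0,0],[-0.45,0.4,0],1],[[0,0,0],[-0.7,0.62,0],1],[[0,0,0],[-0.77,0.68,0],1],[[0,0,0],[-0.77,0.68,0],1]]'  >/dev/null
python3 -m handwheel '[[[0,0,-0.05],[-0.2,0.17,0],1],[[0,0,-0.1],[-0.45,0.4,0],1],[[0,0,-0.15],[-0.7,0.62,0],1],[[0,0,-0.208],[-0.77,0.68,0],1],[[0,0,-0.208],[-0.77,0.68,0],1]]'
python3 - <<'E'
from h import *
go(.575,-.0138,.0522,-9.7)
s=ctrl.get_image("side"); p=ctrl.state()["ee_pos"]; u,v=map(int,proj(s,p)); print(u-30,v-30,p)
cv2.imwrite("pics/s6.png",cv2.resize(s["color"][v-30:v+30,u-30:u+30],(600,600),interpolation=cv2.INTER_CUBIC))
M=R.from_rotvec(ctrl.state()["ee_rot"]).as_matrix()
for y in(-.021,.021):
    for x in(-.01,.01):
        for z in(-.0147,.0403): print(x,y,z,((np.array(proj(s,p+M@[y,x,0]+[0,0,z]))-[u-30,v-30])*10+4.5).round())
E
```

```text
time: 21.52
ee_pos: [0.574, -0.0129, 0.1492]
ee_rot: [-2.401, -2.025, 0.0]
contact_force: [-0.3, 0.5, 0.1]
grip_width: 0.0196
grasp_force: 31.5
shift [-0.008  0.012  0.97 ] turn [-0.001 -0.    -0.   ]
269 142 [ 0.57388568 -0.01254845  0.14930586]
-0.01 -0.021 -0.0147 [383. 326.]
-0.01 -0.021 0.0403 [375. 170.]
0.01 -0.021 -0.0147 [332. 299.]
0.01 -0.021 0.0403 [323. 144.]
-0.01 0.021 -0.0147 [283. 395.]
-0.01 0.021 0.0403 [272. 239.]
0.01 0.021 -0.0147 [232. 368.]
0.01 0.021 0.0403 [220. 212.]
```

View pics/s6.png

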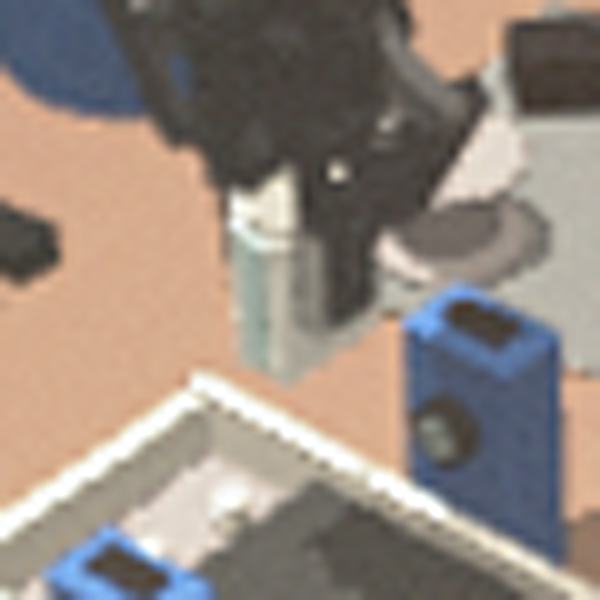

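The cell hangs upright in the fingers with its clear window at the near end, bottom corner at crop (290,385). The far tower top is at about (405–562, 287–372).

```bash
python3 - <<'E'
from h import *
s=ctrl.get_image("side"); o=np.array([269,142]); a=np.radians(-9.7); X=np.array([np.cos(a),np.sin(a),0]); Y=np.array([-X[1],X[0],0]); G=np.array([.575,-.0138,0])
P=lambda x,y,z:((np.array(proj(s,G+x*X+y*Y+[0,0,z]))-o)*10+4.5).round()
for x in(-.022,.022):
    for y in(-.062,-.09,.062): print("tower",x,y,P(x,y,.098))
print("lens",P(0,-.054,.065),"far corners",P(.109,-.062,.03),P(.109,.062,.03))
# observed-based far wall corner of the rail in crop ~ (203,372)
# measure tower tops by blue mask brightness in side picture
hsv=cv2.cvtColor(s["color"],cv2.COLOR_BGR2HSV); top=cv2.inRange(hsv,(100,90,170),(125,255,255))
for c in cv2.findContours(top,cv2.RETR_EXTERNAL,cv2.CHAIN_APPROX_NONE)[0]:
    if cv2.contourArea(c)>15 :
        x,y,w,h=cv2.boundingRect(c); print("bright blue",x,y,w,h, "crop", (x-269)*10,(y-142)*10,(x+w-269)*10,(y+h-142)*10)
print("pred tower +y pixels",[np.round(np.array(proj(s,G+x*X+y*Y+[0,0,.098])),1) for x in(-.022,.022) for y in(.062,.09)])
E
```

```text
tower -0.022 -0.062 [509. 371.]
tower -0.022 -0.09 [570. 326.]
tower -0.022 0.062 [221. 579.]
tower 0.022 -0.062 [400. 314.]
tower 0.022 -0.09 [462. 271.]
tower 0.022 0.062 [111. 516.]
lens [440. 440.] far corners [209. 377.] [-71. 569.]
bright blue 274 195 16 11 crop 50 530 210 640
bright blue 198 177 12 7 crop -710 350 -590 420
bright blue 249 145 10 5 crop -200 30 -100 80
pred tower +y pixels [array([290.7, 199.5]), array([283.7, 204.5]), array([279.7, 193.1]), array([272.7, 198. ])]
```

```bash
python3 - <<'E'
from h import *
I=np.mean([ctrl.get_image("side")["color"].astype(float) for _ in range(4)],0)
for r in(170,173,175,177): print(r,[tuple(int(c) for c in I[r,u]) for u in range(289,312)])
for u in(299,301,303): print("col",u,[tuple(int(c) for c in I[v,u]) for v in range(172,186)])
print(ctrl.state()["ee_pos"],ctrl.state()["time"])
E
```

```text
170 [(140, 170, 214), (141, 170, 215), (137, 166, 204), (165, 184, 194), (162, 174, 167), (154, 166, 154), (156, 170, 164), (168, 184, 189), (161, 176, 182), (126, 138, 142), (117, 127, 133), (125, 135, 142), (89, 96, 101), (64, 69, 74), (63, 68, 73), (61, 66, 71), (57, 64, 69), (103, 109, 112), (162, 172, 175), (177, 187, 190), (140, 149, 152), (117, 127, 131), (149, 160, 170)]
173 [(143, 174, 214), (143, 172, 215), (140, 172, 217), (171, 191, 208), (165, 178, 172), (156, 168, 156), (152, 165, 157), (173, 189, 194), (163, 177, 184), (134, 145, 150), (121, 131, 135), (123, 133, 140), (94, 102, 106), (65, 70, 75), (67, 72, 75), (88, 95, 100), (129, 140, 143), (156, 173, 186), (119, 136, 158), (108, 127, 150), (166, 159, 161), (212, 177, 152), (235, 178, 129)]
175 [(142, 172, 215), (141, 172, 214), (141, 171, 216), (159, 183, 208), (160, 175, 172), (156, 168, 155), (139, 151, 140), (167, 182, 189), (159, 174, 182), (152, 167, 172), (135, 147, 152), (127, 138, 144), (130, 141, 147), (135, 146, 151), (153, 167, 171), (150, 164, 169), (146, 167, 192), (144, 172, 215), (144, 175, 220), (14
[... 532 characters left out ...]
 (151, 166, 171), (151, 166, 169), (153, 167, 175), (150, 171, 195), (143, 172, 214), (144, 175, 217), (142, 171, 215), (138, 167, 213), (187, 217, 229), (254, 254, 251)]
col 301 [(92, 99, 103), (94, 102, 106), (106, 114, 120), (130, 141, 147), (147, 160, 165), (150, 164, 171), (143, 164, 191), (142, 173, 217), (144, 173, 217), (145, 174, 216), (143, 173, 216), (143, 172, 216), (137, 167, 212), (171, 198, 222)]
col 303 [(62, 68, 71), (67, 72, 75), (103, 111, 116), (153, 167, 171), (161, 176, 189), (144, 172, 216), (145, 175, 218), (144, 172, 216), (143, 172, 216), (144, 173, 216), (144, 174, 216), (142, 172, 215), (144, 175, 217), (138, 169, 214)]
[ 0.57402674 -0.01290551  0.14962411] 21.825
```

```bash
python3 -m handwheel '[[[0,0,0],[-0.01,0.01,0.2],1],[[0,0,0],[-0.01,0.01,0.45],1],[[0,0,0],[-0.01,0.01,0.7],1],[[0,0,0],[-0.01,0.01,0.9],1],[[0,0,0],[-0.01,0.01,0.97],1]]'
python3 -m handwheel '[[[0,0,0],[0,0,0],1],[[0,0,0],[0,0,0],1],[[0,0,0],[0,0,0],1],[[0,0,0],[0,0,0],1],[[0,0,0],[0,0,0],1]]'
python3 - <<'E'
from h import *
p=[]
for _ in range(5):
    s=ctrl.get_image("side"); p.append(ctrl.state()["ee_pos"])
print(np.mean(p,0)); go(.575,-.0138,.0522,-9.7)
u,v=map(int,proj(s,(.575,-.0138,.065)))
cv2.imwrite("pics/s7.png",cv2.resize(s["color"][v-45:v+45,u-45:u+45],(600,600),interpolation=cv2.INTER_CUBIC))
E
```

```text
time: 22.45
ee_pos: [0.5738, -0.0146, 0.0505]
ee_rot: [-2.4, -2.024, 0.002]
contact_force: [0.1, 0.1, -1.0]
grip_width: 0.02
grasp_force: 31.5
time: 23.08
ee_pos: [0.5751, -0.0149, 0.0528]
ee_rot: [2.401, 2.026, 0.0]
contact_force: [-0.1, -0.2, -0.7]
grip_width: 0.0198
grasp_force: 31.5
[ 0.57499561 -0.01487832  0.05263423]
shift [ 0.011 -0.002  0.004] turn [0. 0. 0.]
```

View pics/s7.png

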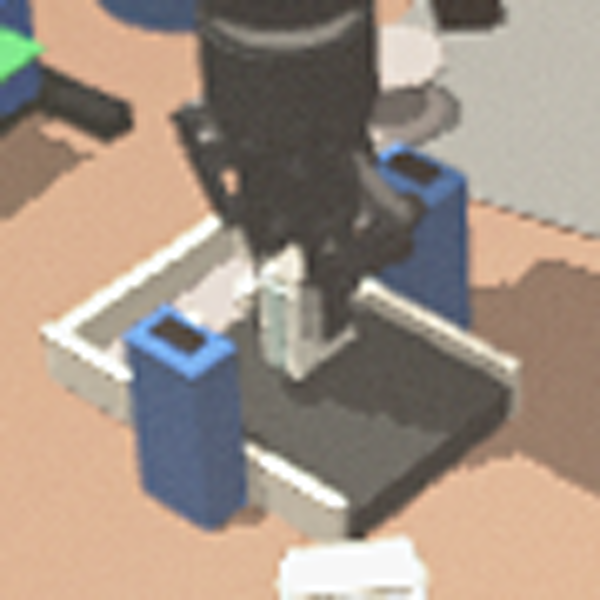

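The cell hangs upright between the two towers, centred and clear of the bed, with its bottom corner at crop (297,380). One 1 mm trim, settle, then hand in.

```bash
python3 -m handwheel '[[[0,0,0],[0.01,0,0.004],1],[[0,0,0],[0.01,0,0.004],1],[[0,0,0],[0.01,0,0.004],1],[[0,0,0],[0.01,0,0.004],1],[[0,0,0],[0.01,0,0.004],1]]'
python3 -m handwheel '[[[0,0,0],[0,0,0],1],[[0,0,0],[0,0,0],1],[[0,0,0],[0,0,0],1],[[0,0,0],[0,0,0],1],[[0,0,0],[0,0,0],1]]'
python3 -c "
from plant import ctrl
print(ctrl.hand_in())"
```

```text
time: 23.95
ee_pos: [0.5752, -0.0139, 0.0522]
ee_rot: [2.401, 2.026, -0.0]
contact_force: [0.8, -0.1, -1.0]
grip_width: 0.0198
grasp_force: 31.5
time: 24.58
ee_pos: [0.5751, -0.0139, 0.0522]
ee_rot: [2.401, 2.026, -0.0]
contact_force: [0.0, -1.2, 0.3]
grip_width: 0.0197
grasp_force: 31.5
the job is handed in; nothing more can be done
None
```

I handed the job in at 24.6 s, and no verdict came back: all three crumbs are in the trough, the scraper is upright on its mat, and the arm is holding the cell by its frosted faces midway between the lenses, centred to within 1–2 mm by my measurements.

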